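# Hang the graduated target plate on its hook, dial outward

### The arm

A 6-joint arm with a two-finger parallel gripper is mounted at the origin on the work surface. World frame = base frame: x ahead of the robot, y to its left, z up, the work surface at z = 0. Lengths are in m, angles in rad, forces in N, time in s.
With the tool pointing down it reaches from about 0.275 to 0.75 m from the base axis. Payload 10.2 kg.
Tool frame: the origin (TCP) lies midway between the tips of the shut fingers; the grasp point (between the pads) lies 19 mm behind it (env.hold_point_z is the distance from the TCP to the grasp point, in m); z points along the fingers, y is the line along which they close (so a half turn about z gives the same grasp; the last joint's range is limited). The gripper opens to 85 mm and grips with 20 to 120 N. Pads are 22 mm wide; open, the fingers measure 114 mm over their backs; the gripper's body (76 mm by 85 mm) begins 54 mm behind the grasp point. The pads swing forward as they close: fully open they stand 13 mm farther back than shut.
Start: joints at [-1.38, 0.313, 1.498, -0, 1.331, -0.223], TCP at [0.211, -0.481, 0.231] pointing down, gripper open.
Joint ranges: [-2.94, 2.94], [-0.97, 2.17], [0.19, 2.56], [-1.23, 4.37], [0.02, 3.11], [-2.88, 2.88]. Speed limits (rad/s): [2.39, 2.39, 3.01, 3.14, 3.14, 3.14].

### API

Orientations are given as a unit quaternion [x, y, z, w].
In Python, from bench import env, kinematics, monitor, eyes, job gives the robot as it stands. The module is installed in compiled form; this text tells all that it offers. Calls block until the motion is done:
- env.reach(position, orientation): joint-space move of the TCP to a pose.
- env.movel(position, velocity=0.15, frame=None, guard=None): straight line of the TCP; frame=None keeps the orientation; velocity is the mean speed in m/s. With guard (N) it stops when the force on the tool has changed by that much, and returns True; else False.
- env.set_joints(angles): joint-space move.
- env.release() and env.close_gripper(effort=None): open the fingers fully, or close them until they stop; effort is the grip in N (None keeps the last).
- env.hold(seconds).
- kinematics.ik(position, orientation): joint angles nearest the present ones, or None.
- monitor.sense(): the state.
- eyes.grab_frame(name): name is "scene" or "top" or "wrist"; returns a dict with "frame" (384x512x3 uint8, red, green, blue), "mtx" (3x3 intrinsics, pixels), "view" (4x4, takes a point from world to camera coordinates). Camera axes: x right, y down, z forward; pixel columns grow to the right and rows downward; lengths in m; the calibration is good to about 2 mm. The wrist camera is an equidistant fisheye: a pixel r from the principal point sees the ray r / f radians off the axis. A picture is of the moment at which its call begins. There is no depth.
A pose or a line that the arm cannot do raises env.MotionError and nothing moves.
- job.hand_in(): hands the job in; it is judged then, once.
The state is a dict: "clock": time; "joints": joint angles; "qvel": joint speeds; "joint_efforts": joint torques, N m; "position": TCP position; "ee_rot": TCP orientation; "contact_force": force on the tool from outside, world axes, zero at the start; "ft_torque": the same for the moment, N m; "finger_gap": opening from 0.0 (shut) to 1.0 (fully open); "gripper_force": force on a finger pad.
Only numpy, scipy, OpenCV 4.12 (cv2) and the standard library are available. Lean on these libraries where they do the work, as an engineer would, in place of code of your own. Each camera call takes 0.05 s, during which the arm holds its last target. There are 200 camera calls.

### The job

Take the black graduated plate (the one with the window) out of its slanted rack slot and hang it by its window on the hook of the post stand, upright, near the middle of the hook's arm, with the printed dial facing outward, away from the post. Feel for the height of the hook, which is set anew each time; let the plate hang freely and leave it still, do not drop it, and leave the other plate and the loose things on the table where they are.

Things in the scene. Friction and masses are not known exactly. Their poses are not given: they have to be found in the camera images.
- plate_mid (a point): Centre of the black graduated plate, 160 mm long (z), 90 mm wide (y), 8 mm thick (x), about 280 g. +z runs to its window end, +x out of its printed face (white 75 mm dial with ticks, in the half without the window); the -x face is plain. It starts in either rack slot, leaning 35 degrees, window end up and leaning towards the robot, printed face up and away from the robot.
- plate_edge (a point): Peak of the plate's house-shaped window, 40 mm from point plate_mid along +z; the hook's arm carries the plate here. The window goes right through: 40 mm wide (y, centred), its sill level with point plate_mid, upright sides 20 mm high, then two 45 degree slopes to the peak. Axes as for point plate_mid.
- plate_grip (a point): Middle of the solid strip above the plate's window (90 mm wide, 40 mm high, 8 mm thick), 60 mm from point plate_mid along +z, 20 mm from the plate's upper end. Grip here across the thickness (x), with the tool along -z. Fingertips that stay 5 mm or more above the window's peak stay clear of the hook. Axes as for point plate_mid.
- blank_mid (a point): Centre of the spare blank plate, 112 mm long (z), 90 mm wide, 8 mm thick, black, without window or print; it stands in the other slot and must stay there.
- rack: Fixed aluminium rack, origin on the table amid its two slots, 130 mm apart along its y. Slots lean 35 degrees: up along a slot is (-0.574, 0, 0.819) in the rack's frame. Slot floor 24 mm above the table; slot 10.5 mm wide for the 8 mm plates; wall under the plate 60 mm long, over it and at its ends 36 mm: draw the plate 65 mm along its own length to free it.
- stand: Fixed dark post stand, origin on the table at the centre of its round foot (100 mm across, 12 mm thick), z up. Its telescopic post, 24 mm thick up to 127 mm and 13 mm above, carries a rigid steel hook that points along the stand's +x (outward). The post ends 8 mm above the centre line of the hook's arm.
- stand_under (a point): Point on the table beneath the middle of the hook's arm, 40 mm from the post along the stand's +x. The arm is a level bar 8 mm thick; 75 mm out it turns up to a tip that ends 87 mm out and 16 mm above the bar's centre line. The centre line is 160 to 240 mm up, NOT reported: feel for it, e.g. lower shut fingertips onto the bar here. Axes as for the stand.
- objective: Bystander: steel microscope objective standing on the table, 34 mm across, 56 mm tall, origin under its centre.
- oil: Bystander: small brown bottle, 32 mm across, 65 mm tall, origin under its centre.
- driver: Bystander: green-handled screwdriver, 160 mm long, lying on the table, origin beneath its middle.
Things that resemble listed ones, but are neither listed nor needed, are in the scene too. What is shaped like the part that bears plate_mid but green or orange is not meant.

How it is judged:
By the outcome, as a careful person would: the job done as asked, in the order asked, and still so for the second after the job is handed in, with the robot touching nothing.
It also fails if it takes over 51 s, if anything falls off the work surface, if the arm or the gripper's body presses on something with over 40 N, if the wrist force passes 120 N, or if a joint passes its speed limit or range.

## Working session

There is one attempt and no reset: what is moved stays moved. The work goes in short steps, each a Python script; the robot and the scene stay as the last script left them, time stands still between calls to the robot, and variables do not carry over. Pictures are saved under pics/ and viewed, at most 10 in all, crops included, and the job is handed in when it is done.

```bash
mkdir -p pics; python3 - <<'E'
from bench import env,monitor,eyes
import cv2,numpy as np
for n in("scene","top"):
    f=eyes.grab_frame(n);cv2.imwrite(f"pics/{n}0.png",cv2.resize(f["frame"][:,:,::-1],(800,600),interpolation=cv2.INTER_CUBIC))
    np.savez(f"pics/{n}0.npz",**f);print(n,f["mtx"].round(1).tolist(),f["view"].round(3).tolist())
print(monitor.sense())
E
```

```text
scene [[449.6, 0.0, 261.0], [0.0, 449.6, 189.3], [0.0, 0.0, 1.0]] [[0.251, 0.968, -0.001, -0.195], [0.533, -0.139, -0.835, -0.231], [-0.808, 0.209, -0.551, 1.522], [0.0, 0.0, 0.0, 1.0]]
top [[392.5, 0.0, 258.9], [0.0, 392.5, 183.4], [0.0, 0.0, 1.0]] [[0.076, -0.997, 0.001, 0.02], [-0.972, -0.075, -0.224, 0.617], [0.224, 0.016, -0.975, 0.867], [0.0, 0.0, 0.0, 1.0]]
{'clock': 0.1, 'joints': array([-1.38042178e+00,  3.13407900e-01,  1.49834480e+00,  6.41341828e-06,
        1.33095810e+00, -2.23419351e-01]), 'qvel': array([-0.00224697, -0.00054573, -0.00103888,  0.00016176, -0.00053419,
       -0.00089334]), 'joint_efforts': array([ 2.56222556e-03, -4.12897074e+01, -2.60143000e+01, -1.99045535e-04,
        3.02744826e-03,  2.63750110e-06]), 'position': array([ 0.21103493, -0.48048538,  0.23079134]), 'ee_rot': array([ 9.78673071e-01,  2.05423242e-01,  1.23508725e-05, -5.58944863e-04]), 'contact_force': array([-0.12018381,  0.55481369, -0.46193893]), 'ft_torque': array([-0.0387259 ,  0.01693131, -0.03306622]), 'gripper_force': 0.0, 'finger_gap': 1.0000443407570825}
```

View pics/scene0.png

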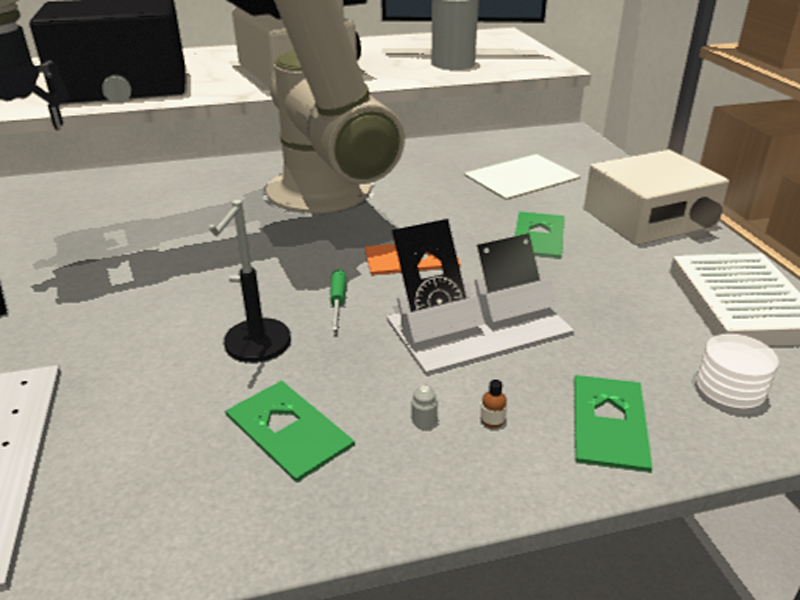

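View pics/top0.png

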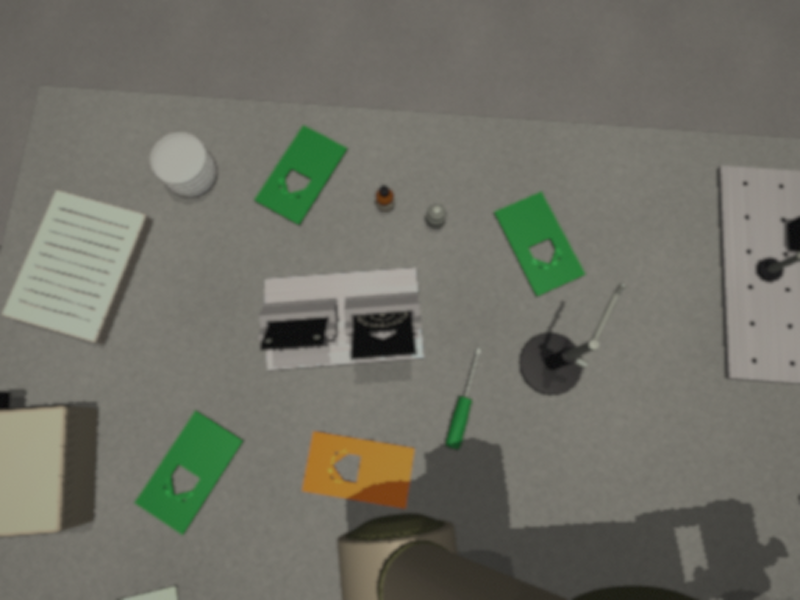

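The scene view shows the graduated plate in the left slot, with its upper corners near (392,228) and (448,220). In the top view those corners are at (351,357) and (416,354). The stand foot is at (257,340) in scene and (550,362) in top. The hook's post top is at (239,205) and (594,345), and its tip at (213,230) and (618,287).

```bash
cat > geo.py <<'E'
import numpy as np,cv2
def P(f): return f["mtx"]@f["view"][:3]
def ray(f,uv):
    V=f["view"];R=V[:3,:3];c=-R.T@V[:3,3]
    d=R.T@np.linalg.solve(f["mtx"],[uv[0],uv[1],1.]);return c,d/np.linalg.norm(d)
def onplane(f,uv,z): c,d=ray(f,uv);return c+d*(z-c[2])/d[2]
def tri(f1,p1,f2,p2):
    c1,d1=ray(f1,p1);c2,d2=ray(f2,p2)
    t=np.linalg.lstsq(np.c_[d1,-d2],c2-c1,rcond=None)[0]
    a,b=c1+d1*t[0],c2+d2*t[1];return (a+b)/2,np.linalg.norm(a-b)
E
python3 - <<'E'
from geo import *
np.set_printoptions(precision=4,suppress=True)
S=dict(np.load("pics/scene0.npz"));T=dict(np.load("pics/top0.npz"))
k=.64
for n,a,b in [("plate ul",(392,228),(351,357)),("plate ur",(448,220),(416,354)),("posttop",(239,205),(594,345)),("tip",(213,230),(619,287))]:
    print(n,*tri(S,np.array(a)*k,T,np.array(b)*k))
for n,f,uv,z in [("footS",S,(257,338),.012),("footT",T,(551,362),.012),("baseA",T,(266,367),.0),("baseB",T,(423,357),.0),("obj",T,(436,221),0),("oil",T,(386,205),0)]:
    print(n,onplane(f,np.array(uv)*k,z))
# masks
for n,f,roi in (("S",S,(380,210,480,320)),("T",T,(340,300,430,370))):
    im=f["frame"];x0,y0,x1,y1=[int(v*k) for v in roi]
    m=np.zeros(im.shape[:2],np.uint8);m[y0:y1,x0:x1]=(im[y0:y1,x0:x1].max(2)<45)*255
    c=max(cv2.findContours(m,0,2)[0],key=cv2.contourArea);print(n,cv2.approxPolyDP(c,3,True)[:,0].tolist())
def crop(f,x,y,w,h,s): return cv2.resize(f["frame"][y:y+h,x:x+w,::-1],None,fx=s,fy=s,interpolation=cv2.INTER_CUBIC)
a=crop(T,160,160,120,85,5);b=crop(T,325,170,80,85,5)[:, :200*2]
cv2.imwrite("pics/cA.png",a)
c=np.hstack([crop(T,325,170,80,85,5),crop(S,120,120,80,85,5)]);cv2.imwrite("pics/cB.png",c)
E
```

```text
plate ul [0.4849 0.0915 0.147 ] 0.07928457642313423
plate ur [0.5133 0.0844 0.1696] 0.08696612696129803
posttop [ 0.5213 -0.1706  0.2299] 0.00787224610673882
tip [ 0.5959 -0.2029  0.2345] 0.0021885827763776233
footS [ 0.528 -0.169  0.012]
footT [ 0.5226 -0.1725  0.012 ]
baseA [0.4812 0.2785 0.    ]
baseB [0.5163 0.0296 0.    ]
obj [0.7469 0.0237 0.    ]
oil [0.7689 0.1102 0.    ]
S [[286, 141], [251, 147], [263, 198], [270, 179], [266, 169], [272, 160], [283, 167], [283, 176], [296, 186]]
T [[262, 201], [245, 210], [227, 203], [226, 227], [263, 225]]
```

View pics/cA.png

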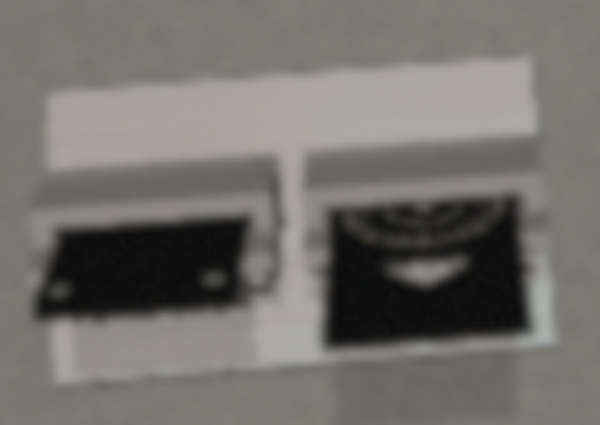

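View pics/cB.png

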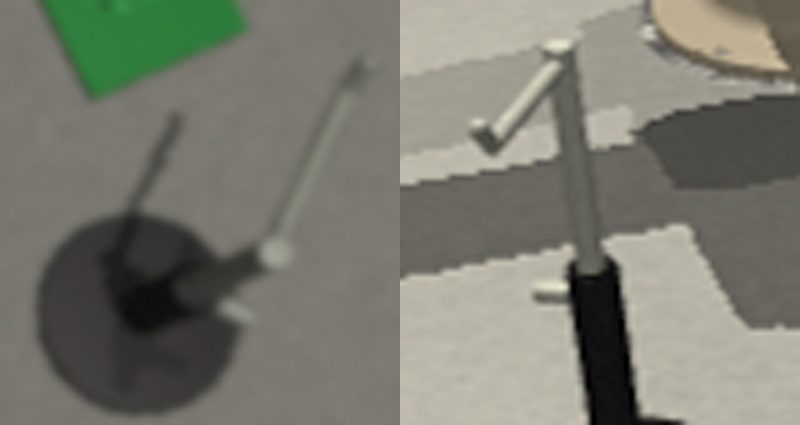

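```bash
python3 - <<'E'
from geo import *
np.set_printoptions(precision=4,suppress=True)
S=dict(np.load("pics/scene0.npz"));T=dict(np.load("pics/top0.npz"))
A,e=tri(S,(251,146.5),T,(266,226.4));B,e2=tri(S,(286.5,141),T,(225.4,229.6));print("corners -y,+y",A,e,B,e2,np.linalg.norm(A-B),np.degrees(np.arctan2(-(B-A)[0],(B-A)[1])))
# rack base near edge (rear, z~0..): crop (58,383),(553,345), far top edge (47,95),(530,58)
for uv in [(58,383),(553,345),(47,95),(530,58)]: print(onplane(T,np.array(uv)/5+160,0.005))
for p,q in [((152,129.6),(380,220)),((136.4,145.2),(397.6,183))]: print(tri(S,p,T,q))
# hook direction from bar line in top view at z=.22
p=onplane(T,(380+1,220-3),.22);q=onplane(T,(396,186),.22);print(p,q,np.degrees(np.arctan2(*(q-p)[1::-1])))
# window peak of the plate in scene/top: scene (272,160)
print(tri(S,(271.8,159.5),T,(160+425/5,160+288/5)))
E
```

```text
corners -y,+y [0.5027 0.0453 0.1546] 0.003977231523357996 [0.4905 0.1327 0.1509] 0.008476086282937372 0.08836598988870989 7.968330028829722
[0.4769 0.2734 0.005 ]
[0.5144 0.0299 0.005 ]
[0.6224 0.2976 0.005 ]
[0.661 0.052 0.005]
(array([ 0.5221, -0.1706,  0.2337]), np.float64(0.004955653355647431))
(array([ 0.5963, -0.203 ,  0.2393]), np.float64(0.0041625437154271545))
[ 0.5301 -0.1792  0.22  ] [ 0.5948 -0.2086  0.22  ] -24.459008655628327
(array([0.5219, 0.0914, 0.124 ]), np.float64(0.00173921803602599))
```

The measurements agree: corner spacing is 88 mm against 90 given, end height 0.155, and peak height 0.124 against 0.122 expected. The rack yaw is about 8.5° and the hook yaw about -24°. Next I check IK for both signs, then go above the hook and take one close wrist look.

```bash
cat >> geo.py <<'E'
from scipy.spatial.transform import Rotation as Rn
RY=np.radians(8.5)
def tool(Rp,s):   # tool orientation for plate frame Rp
    z=-Rp[:,2];y=s*Rp[:,0];return Rn.from_matrix(np.c_[np.cross(y,z),y,z]).as_quat()
def plate_slot(yaw=RY): return Rn.from_euler("zy",[yaw,-np.radians(35)]).as_matrix()
def plate_hang(yaw): return Rn.from_euler("z",yaw).as_matrix()
def wray(f,uv):  # equidistant fisheye ray
    K=f["mtx"];a=np.array([(uv[0]-K[0,2])/K[0,0],(uv[1]-K[1,2])/K[1,1]]);r=np.hypot(*a)
    d=np.r_[a/r*np.sin(r),np.cos(r)];R=f["view"][:3,:3];return -R.T@f["view"][:3,3],R.T@d
def wplane(f,uv,z): c,d=wray(f,uv);return c+d*(z-c[2])/d[2]
GR=.067  # grasp point along plate z
def tcp(mid,Rp): return mid+Rp[:,2]*(GR-.019)
E
python3 - <<'E'
from geo import *
from bench import env,kinematics,monitor,eyes
np.set_printoptions(precision=3,suppress=True)
Rs=plate_slot();end=np.array([.4997,.089,.156]);mid=end-.08*Rs[:,2];hy=np.radians(-24);Rh=plate_hang(hy)
h=Rh[:,0];st=np.array([.5235,-.171,0]);un=st+.04*h
print(Rs,mid,un)
for s in(1,-1):
    for n,p,R in [("grip",tcp(mid,Rs),Rs),("pre",tcp(mid,Rs)+.08*Rs[:,2],Rs),("hang",un+[0,0,.25],Rh),("out",st+.13*h+[0,0,.26],Rh),("high",un+[0,0,.36],Rh)]:
        print(s,n,kinematics.ik(p,tool(R,s)))
E
```

```text
[[ 0.81  -0.121 -0.574]
 [ 0.148  0.989 -0.   ]
 [ 0.567 -0.085  0.819]] [0.546 0.089 0.09 ] [ 0.56  -0.187  0.   ]
1 grip [-0.074  0.209  2.083  0.177  0.244 -0.381]
1 pre [-0.085 -0.012  2.117  0.117  0.431 -0.324]
1 hang [-0.521  0.448  1.256 -0.     1.437 -0.102]
1 out [-0.507  0.668  0.881 -0.     1.592 -0.088]
1 high [-0.521  0.422  1.017 -0.     1.703 -0.102]
-1 grip [-0.074  0.209  2.083  0.177  0.244  2.761]
-1 pre [-0.085 -0.012  2.117  0.117  0.431  2.817]
-1 hang None
-1 out None
-1 high None
```

```bash
sed -i 's/"zy"/"ZY"/' geo.py; python3 - <<'E'
from geo import *
from bench import env,kinematics,monitor,eyes
np.set_printoptions(precision=3,suppress=True)
Rs=plate_slot();end=np.array([.4997,.089,.156]);mid=end-.08*Rs[:,2];Rh=plate_hang(np.radians(-24))
h=Rh[:,0];st=np.array([.5235,-.171,0]);un=st+.04*h
for p in [tcp(mid,Rs),tcp(mid,Rs)+.08*Rs[:,2],tcp(mid,Rs)+.15*Rs[:,2]]: print(p,kinematics.ik(p,tool(Rs,1)))
p=monitor.sense()["position"]
env.movel([p[0],p[1],.36],.3)
env.reach(un+[0,0,.36],tool(Rh,1));env.close_gripper(30)
f=eyes.grab_frame("wrist");np.savez("pics/w1.npz",**f)
print(f["mtx"],f["view"]);cv2.imwrite("pics/w1.png",cv2.resize(f["frame"][:,:,::-1],(800,600),interpolation=cv2.INTER_CUBIC));print(monitor.sense()["clock"],monitor.sense()["position"])
E
```

```text
[0.518 0.092 0.13 ] [-0.126  0.204  2.089  0.557  0.298 -0.764]
[0.472 0.085 0.195] [-0.165 -0.022  2.126  0.392  0.482 -0.611]
[0.433 0.079 0.253] [-0.211 -0.212  2.121  0.327  0.679 -0.556]
[[297.319   0.    256.612]
 [  0.    297.319 191.855]
 [  0.      0.      1.   ]] [[ 0.913 -0.407  0.    -0.587]
 [-0.391 -0.876  0.281 -0.018]
 [-0.115 -0.257 -0.96   0.518]
 [ 0.     0.     0.     1.   ]]
3.1583 [ 0.56  -0.187  0.36 ]
```

View pics/w1.png

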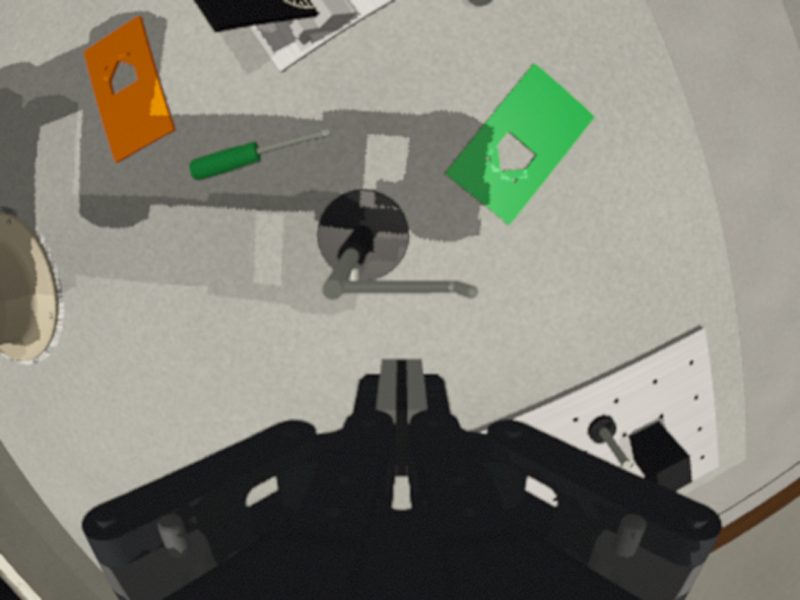

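The wrist view shows the post top at (333,289), the bar from (347,288) to (452,287), the tip at (472,291) and the foot centre at (363,233).

```bash
python3 - <<'E'
from geo import *
np.set_printoptions(precision=4,suppress=True)
f=dict(np.load("pics/w1.npz"));k=.64;w=lambda u,v,z:wplane(f,(u*k,v*k),z)
print("foot",w(363,233,.012))
for z in(.215,.225,.235): 
    a,b=w(347,288,z),w(452,287,z);print(z,"top",w(333,289,z+.008),"tip",w(472,291,z+.016),a,b,np.degrees(np.arctan2(*(b-a)[1::-1])))
E
```

```text
foot [ 0.5226 -0.1691  0.012 ]
0.215 top [ 0.5185 -0.173   0.223 ] tip [ 0.5974 -0.2072  0.231 ] [ 0.5251 -0.1776  0.215 ] [ 0.587  -0.2044  0.215 ] -23.475538920048336
0.225 top [ 0.521  -0.1711  0.233 ] tip [ 0.597 -0.204  0.241] [ 0.5273 -0.1756  0.225 ] [ 0.5871 -0.2016  0.225 ] -23.475538920048407
0.235 top [ 0.5235 -0.1693  0.243 ] tip [ 0.5967 -0.2009  0.251 ] [ 0.5295 -0.1737  0.235 ] [ 0.5871 -0.1987  0.235 ] -23.475538920048386
```

```bash
cat >> geo.py <<'E'
HY=np.radians(-23.6);ST=np.array([.5222,-.1705,0]);Rh=plate_hang(HY);H=Rh[:,0];UN=ST+.04*H
Rs=plate_slot();END=np.array([.4997,.089,.156])
E
python3 - <<'E'
from geo import *
from bench import env,monitor,eyes
np.set_printoptions(precision=4,suppress=True)
env.movel(UN+[0,0,.27],.2,frame=tool(Rh,1))
hit=env.movel(UN+[0,0,.15],.025,guard=4)
s=monitor.sense();print(hit,s["position"],s["contact_force"],s["clock"])
env.movel(UN+[0,0,.33],.2)
env.release()
p=tcp(END-.08*Rs[:,2],Rs)+.09*Rs[:,2]
env.reach(p,tool(Rs,1))
f=eyes.grab_frame("wrist");np.savez("pics/w2.npz",**f)
cv2.imwrite("pics/w2.png",cv2.resize(f["frame"][:,:,::-1],(800,600),interpolation=cv2.INTER_CUBIC));s=monitor.sense();print(s["clock"],s["position"],p,s["contact_force"])
E
```

```text
True [ 0.5589 -0.1866  0.2314] [-0.796  -0.4207  3.8491] 5.7917
8.475 [0.4679 0.0835 0.2043] [0.4668 0.0841 0.2035] [-0.6812  0.0734 -0.0627]
```

View pics/w2.png

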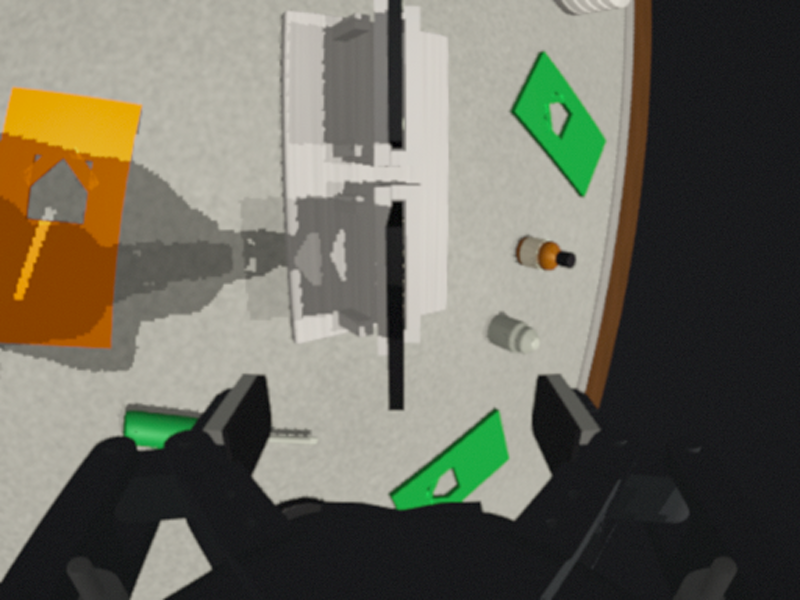

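The wrist view shows the plate's end face with near corners at (388..404, 410) and far corners at (388..402, 202).

```bash
python3 - <<'E'
from geo import *
np.set_printoptions(precision=4,suppress=True)
f=dict(np.load("pics/w2.npz"));k=.64;u=Rs[:,2]
def hit(x,y):
    c,d=wray(f,(x*k,y*k));return Rs.T@(c+d*((END-c)@u)/(d@u)-END)
for p in [(388.5,409),(404,409),(404,202),(388,225)]: print(p,hit(*p))
print(Rs.T@(np.array([.4679,.0835,.2043])-END))
E
```

```text
(388.5, 409) [-0.0059 -0.0444 -0.    ]
(404, 409) [ 0.0018 -0.0444  0.    ]
(404, 202) [ 0.0016  0.0559 -0.    ]
(388, 225) [-0.0053  0.0458 -0.    ]
[ 0.0013 -0.0007  0.0581]
```

Everything is consistent: the end face measures 90 mm by 7.5 mm, the yaw error is under 0.5°, and I correct by -2 mm in x. The bar's centre line is at about 0.2274. Now grasp and draw.

```bash
cat >> geo.py <<'E'
END=END+Rs@[-.002,.0005,0];AZ=.2274
E
python3 - <<'E'
from geo import *
from bench import env,monitor,eyes,kinematics
np.set_printoptions(precision=4,suppress=True)
q=tool(Rs,1);u=Rs[:,2];g=tcp(END-.08*u,Rs)
for x,z in((.13,.263),(.13,.33),(.04,.24)): print(kinematics.ik(ST+x*H+[0,0,z],tool(Rh,1)))
print(env.movel(g+.05*u,.1,frame=q))
print("contact",env.movel(g,.05,guard=8));s=monitor.sense();print(s["position"]-g,s["contact_force"])
env.close_gripper(60);s=monitor.sense();print(s["finger_gap"],s["gripper_force"],s["contact_force"],s["position"]-g)
f=eyes.grab_frame("wrist");np.savez("pics/w3.npz",**f)
env.movel(g+.078*u,.08)
s=monitor.sense();print(s["finger_gap"],s["gripper_force"],s["contact_force"],s["clock"])
f=eyes.grab_frame("scene");np.savez("pics/s3.npz",**f)
w=dict(np.load("pics/w3.npz"))["frame"]
cv2.imwrite("pics/g3.png",cv2.resize(np.hstack([f["frame"][60:324,110:430],w[60:324,96:416]])[:,:,::-1],(800,330)))
E
```

```text
[-0.5062  0.6638  0.881  -0.      1.5967 -0.0943]
[-0.5062  0.6664  0.7088 -0.      1.7664 -0.0943]
[-0.5208  0.4506  1.2782 -0.      1.4127 -0.1089]
False
contact False
[ 0.     -0.      0.0002] [-0.5707  0.2483  0.3653]
0.08746249604439546 58.84677350521088 [-1.5026  0.4134  3.062 ] [ 0.0002 -0.      0.0003]
0.08412353263486555 58.92533540725708 [-0.3286  0.5622 -4.101 ] 12.0417
```

View pics/g3.png

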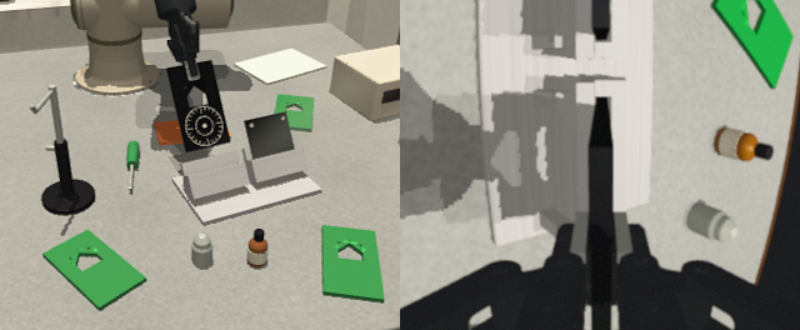

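The plate is held and free of its slot. Now carry it to the pose outside the hook and check it there.

```bash
python3 - <<'E'
from geo import *
from bench import env,monitor,eyes
np.set_printoptions(precision=4,suppress=True)
p=monitor.sense()["position"];q=tool(Rh,1)
env.movel([p[0],p[1],.33],.2)
env.reach([.60,-.04,.33],q)
z=AZ-.012+GR-.019
env.movel(ST+.135*H+[0,0,z],.2,frame=q)
env.hold(.3)
s=monitor.sense();print(s["position"],ST+.135*H+[0,0,z],s["finger_gap"],s["contact_force"],s["ft_torque"],s["clock"])
S=eyes.grab_frame("scene");np.savez("pics/s4.npz",**S);T=eyes.grab_frame("top")
cv2.imwrite("pics/g4.png",cv2.resize(np.hstack([S["frame"][100:250,80:230],T["frame"][130:280,310:460]])[:,:,::-1],(800,400),interpolation=cv2.INTER_CUBIC))
# predicted pixels of peak, sill corners in the scene crop
mid=ST+.135*H+[0,0,AZ-.012]
for n,o in (("peak",[.004,0,.04]),("mid",[.004,0,0]),("bottomL",[.004,-.045,-.08]),("bottomR",[.004,.045,-.08]),("tip",None)):
    X=mid+Rh@o if o else ST+.085*H+[0,0,AZ+.016]
    x=S["mtx"]@(S["view"]@np.r_[X,1])[:3];print(n,(x[:2]/x[2]-[80,100])*400/150)
E
```

```text
[ 0.646  -0.2241  0.2638] [ 0.6459 -0.2245  0.2634] 0.08351967113012769 [ 0.4978  0.499  -2.9954] [ 0.0223  0.0546 -0.0022] 15.225
peak [110.4849 138.5487]
mid [120.3939 189.3577]
bottomL [ 80.5766 277.715 ]
bottomR [197.6517 288.9697]
tip [144.502  117.5016]
```

View pics/g4.png

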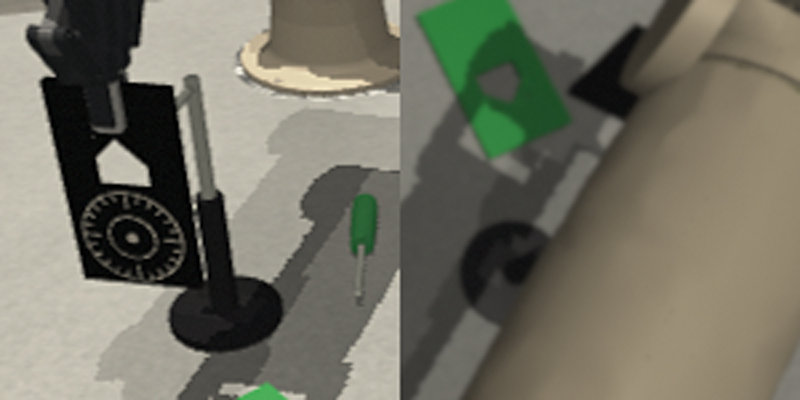

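The window's peak is at (115,137), the sill at (97..150,185) and the plate's bottom corners at (83,276) and (200,289). All lie within 1–2 camera pixels of the prediction, with the same shift as the hook tip, so the plate is aligned. Next I thread it onto the arm and lower it until it seats.

```bash
python3 - <<'E'
from geo import *
from bench import env,monitor,eyes
np.set_printoptions(precision=4,suppress=True)
z=AZ-.012+GR-.019
hit=env.movel(ST+.040*H+[0,0,z],.06,guard=4);s=monitor.sense();print(hit,s["position"],s["contact_force"],s["clock"])
if not hit:
    env.hold(.2)
    d=env.movel(ST+.040*H+[0,0,z-.035],.012,guard=1.8);env.hold(.2);s=monitor.sense();print(d,s["position"],"expected z",AZ-.0343+GR-.019,s["contact_force"],s["ft_torque"],s["clock"])
S=eyes.grab_frame("scene");np.savez("pics/s5.npz",**S);W=eyes.grab_frame("wrist")
cv2.imwrite("pics/g5.png",cv2.resize(np.hstack([S["frame"][90:240,80:230],W["frame"][130:280,180:330]])[:,:,::-1],(800,400),interpolation=cv2.INTER_CUBIC))
E
```

```text
False [ 0.559  -0.1866  0.2633] [-0.0115 -0.1924 -2.864 ] 17.0583
True [ 0.5588 -0.1867  0.2412] expected z 0.2411 [ 0.3786 -1.3218  6.7684] [-0.2768 -0.0079  0.025 ] 19.2083
```

View pics/g5.png

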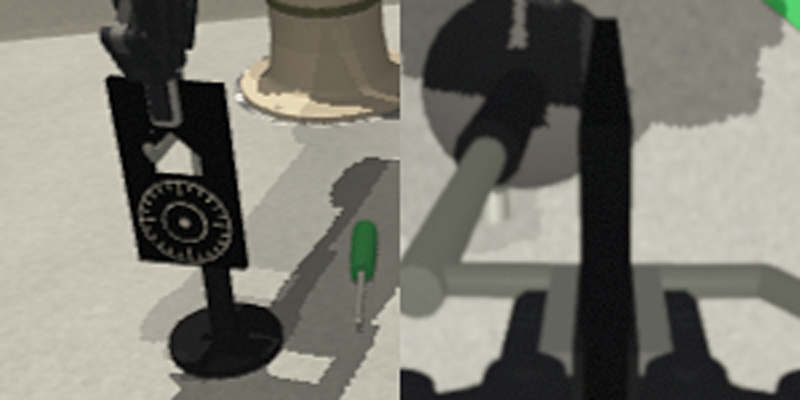

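The plate seated at exactly the expected height (0.2412 against 0.2411). The lateral force is small, so it is centred on the peak and mid-arm. I relieve the load, release, and back off upwards.

```bash
python3 - <<'E'
from geo import *
from bench import env,monitor,eyes
np.set_printoptions(precision=4,suppress=True)
p=monitor.sense()["position"].copy()
for i in range(5):
    s=monitor.sense()
    if s["contact_force"][2]<1.5: break
    p[2]+=.0002;env.movel(p,.01);env.hold(.1)
s=monitor.sense();print(s["position"],s["contact_force"],s["clock"])
env.release();s=monitor.sense();print(s["finger_gap"],s["contact_force"])
p=s["position"];print(env.movel([p[0],p[1],p[2]+.12],.08,guard=6))
env.hold(3)
S=eyes.grab_frame("scene");env.hold(1.5);S2=eyes.grab_frame("scene")
print(np.abs(S["frame"].astype(int)-S2["frame"])[90:260,80:230].max())
W=eyes.grab_frame("wrist");s=monitor.sense();print(s["clock"],s["contact_force"])
cv2.imwrite("pics/g6.png",cv2.resize(np.hstack([S2["frame"][90:240,80:230],W["frame"][100:300,160:360][::1,::1][:150,:150]])[:,:,::-1],(800,400),interpolation=cv2.INTER_CUBIC))
E
```

```text
[ 0.5588 -0.1867  0.2414] [ 0.7438 -1.4651  0.0906] 20.025
0.9971521531783734 [-0.1002 -0.742  -0.4211]
False
39
27.0583 [-0.2869 -0.4933  0.3865]
```

View pics/g6.png

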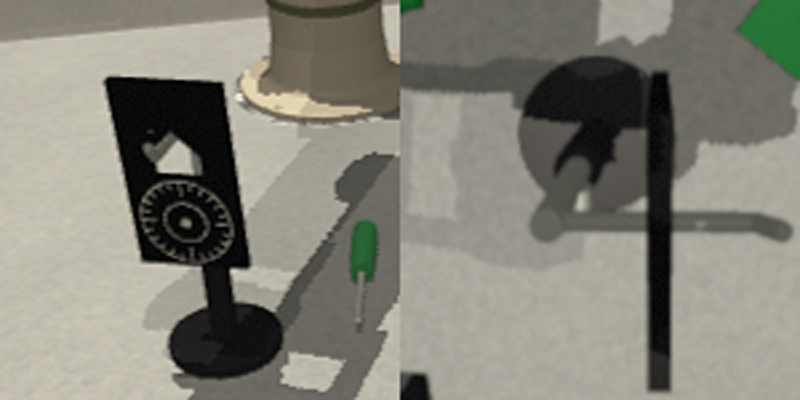

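The plate hangs freely and upright at mid-arm with the dial outward. I let any residual sway die out, check that it is still, and hand in.

```bash
python3 - <<'E'
from bench import env,monitor,eyes,job
import numpy as np
def g(): return eyes.grab_frame("scene")["frame"].astype(int)[90:260,80:230]
env.hold(6);a=g()
for i in range(4):
    env.hold(.4);b=g();d=np.abs(b-a).max(2);print(d.max(),(d>12).sum());a=b
print(monitor.sense()["clock"]);print(job.hand_in())
E
```

```text
26 3
46 7
48 9
51 9
34.9083
the job is handed in; nothing more can be done
None
```

The black plate hangs by its window near the middle of the hook's arm, upright with the dial facing outward, and the job is handed in at about 35 s; nothing else was moved on purpose, but the last frames still differed by 3–9 pixels, so a slight sway may remain, and no verdict was returned.

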